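Free the adapter plate on the shaker

ROBOT

A 7-joint arm with a two-finger parallel gripper is mounted at the origin on the work surface. World frame = base frame: x ahead of the robot, y to its left, z up, the work surface at z = 0. Lengths are in m, angles in rad, forces in N, time in s.
With the tool pointing down it reaches from about 0.35 to 0.9 m from the base axis. Payload 8.1 kg.
Tool frame: the origin (TCP) lies between the finger pads; the fingertips stand 17 mm ahead of it and the grasp point (between the pads) lies 2 mm behind it; z points along the fingers, y is the line along which they close (so a half turn about z gives the same grasp; the last joint's range is limited). The gripper opens to 92 mm and grips with 3 to 60 N. Pads are 19 mm wide; open, the fingers measure 130 mm over their backs; the gripper's body (75 mm by 190 mm) begins 47 mm behind the grasp point.
Start: joints at [1.079, 0.434, 0.025, 1.573, -0.012, 1.134, -0.075], TCP at [0.237, -0.578, 0.244] pointing down, gripper open.
Joint ranges: [-2.62, 2.62], [-0.44, 2.09], [-1.27, 1.32], [0.08, 2.57], [-1.32, 4.46], [0.12, 2], [-2.74, 2.74]. Speed limits (rad/s): [2.22, 2.22, 3.01, 3.01, 3.14, 3.14, 3.14].

INTERFACE

Orientations are given as a rotation vector (axis times angle).
In Python, from cell import observe, get_image, calibration, sign_off, look_for, regions_of, landmark_of gives the robot as it stands.
- The arm moves only by the tool jog_arm, never from a script. Its argument "plan" is a list of rows, each an object with "offset": the shift along the tool's x, y, z normalised to -1 to 1, where 1 is 0.15 m, a list of three; "twist": the turn, a rotation vector about the tool's x, y, z normalised to -1 to 1, where 1 is 2 pi rad, a list of three; "fingers": the gripper command: -1 is shut, 1 is fully open, values between are in proportion. In form: [{"offset": [x, y, z], "twist": [ax, ay, az], "fingers": fingers}, ...]. A call has 1 to 20 rows; each row is the pose to reach, as a shift and turn from the pose commanded when the call began, along the tool's axes at that moment, turning the shorter way round; what a row does not reach only later rows make up. A row lasts 1/8 s, in which the tool goes at most 62.5 mm and 10.7 degrees, less where a joint would pass 70% of its speed; a pose out of reach is approached as far as the arm can. A call with a number of a shift or a turn outside -1 to 1 is refused whole. A call with a gripper value outside its range is refused whole. The fingers move at their own pace and stop on an object; "newtons" is the grip in N (left out, the last holds). Time passes only in rows, so rows that repeat a pose let the fingers close. It gives the time, the measured TCP pose, the force, the opening and the grip force at its end, in the units of the state.
- observe(): the state, without advancing time (a new reading comes with each control period).
- get_image(name): name is "scene" or "top"; returns the picture (400x640x3 uint8, red, green, blue); there is no depth.
- calibration(name): a dict with "fov_y" (degrees; the focal length in pixels is half the picture's height over the tangent of half this angle, whatever the lens; pixels are square), "cx", "cy" (the principal point, pixels), "k1" (the pictures are not rectified: a ray, as slopes to the right and down, at radius r is drawn at 1 + k1 r^2 times it, then the intrinsics apply), "position" and "attitude" of the camera in the world. Camera axes: x right, y down, z forward; pixel columns grow to the right and rows downward; lengths in m; the calibration is good to about 2 mm. A picture is of the moment at which its call begins. calibration takes no time and is no camera call.
- sign_off(): hands the job in; it is judged then, once.
Trained networks look in the newest picture that a camera, given by its name, has taken for a name from the list of things; names that differ only in an ending like _2 or _b are one class to them, and where a whole thing is asked for, a point or a joint stands for the part that bears it (a point fixed in the world has none). Each returns a list of dicts, best first, with "conf" (0 to 1); they miss things now and then, are a little off and sometimes report something else, mostly with a low value. They report only what shows in the picture. A call takes as long as a camera call. They do not tell look-alikes from the thing itself.
- look_for(thing, camera): "box" ([left, top, width, height] as shares, 0 to 1, of the picture: columns of its width, rows of its height, round what is visible of it).
- regions_of(thing, camera): "region" (400x640 bool, what is visible of it) and "box" ([left, top, width, height] as shares, 0 to 1, of the picture: columns of its width, rows of its height, round what is visible of it).
- landmark_of(thing, camera): "at" ([row, column] as shares, 0 to 1, of the picture: columns of its width, rows of its height: a listed point, or the origin of a listed thing).
The state is a dict: "clock": time; "joints": joint angles; "dq": joint speeds; "joint_efforts": joint torques, N m; "position": TCP position; "ee_rot": TCP orientation; "force": force on the tool from outside, world axes, zero at the start; "ft_torque": the same for the moment, N m; "width": opening from 0.0 (shut) to 1.0 (fully open); "gripper_force": force on a finger pad.
Only numpy, scipy, OpenCV 4.12 (cv2) and the standard library are available. Lean on these libraries where they do the work, as an engineer would, in place of code of your own. Each camera call takes 0.05 s, during which the arm holds its last target. There are 200 camera calls.

TASK

On the shaker, swing the yellow bar with the red knob outwards with a fingertip until it stands fully open. Then push the flat aluminium plate along the platform, straight out through the opened end, until about a third of its length (roughly 40 mm) overhangs so its edge can be got hold of later. Only push: never lift the plate or let it fall, and leave the jars, bottle and tip box as they are.

Things in the scene. Friction and masses are not known exactly. Their poses are not given: they have to be found in the camera images.
- shaker: White orbital shaker, fixed. Origin on the bench under the platform's middle; z up, -x is its front with the blue panel, towards the robot; +y runs along the platform to the end closed by the yellow bar. Black platform, level, 190 mm (x) by 340 mm (y), top 100 mm above the bench; thin steel rails at x = +/-88 mm (y -165 to 140 mm) and across the -y end, 19 mm high.
- platform_end (a point): Middle of the platform's +y end (170 mm from the shaker's origin), on its top surface; axes as the shaker's. The plate must overhang past this in +y.
- bar_hinge (a point): The bar's upright hinge pin axis, at half the bar's height (9 mm above the platform top), at the near corner of the +y end: 92 mm towards -x and 9 mm towards +y from platform_end; axes as the shaker's.
- bar_knob (a point): Centre of the top of the red knob, an upright peg 16 mm in diameter and 36 mm tall, on the free end of the bar, 155 mm from the hinge pin. The bar is yellow, 8 mm thick, 10 mm high, its underside 4 mm above the platform top; the knob's top is 40 mm above the platform top.
- bar (a joint): Angle of the bar about its upright hinge, rad. 0 = straight across the platform's end (pointing along the shaker's +x); grows as it swings outwards, counter-clockwise seen from above; near 1.57 it points along the shaker's +y, away from the platform; end stop at 1.7. Light friction (about 0.4 N at the knob), it stays where it is left.
- plate: Loose flat aluminium adapter plate with 12 grey dots, 92 mm (x) by 128 mm (y) by 8 mm thick, about 0.25 kg, lying flat on the platform. Origin at the centre of its underside; y along its length, roughly along the shaker's y, z up. Too wide for most grippers to span.
- plate_lead (a point): Middle of the plate's leading short edge (the one towards the bar), half-way up its thickness; axes as the plate's.
- plate_trail (a point): Middle of the plate's trailing short edge (the one to push on), half-way up its thickness.
- jar_a: Clear jar with red cap, 50 mm diameter, 58 mm tall, standing on the -y end of the platform. Origin at the centre of its base. Leave alone.
- jar_b: A second such jar on the -y end of the platform. Leave alone.
- jar_c: A third such jar, on the bench beyond the shaker. Leave alone.
- reagent: Glass bottle with red cap, 70 mm diameter, 150 mm tall, on the bench beyond the shaker. Origin at the centre of its base. Leave alone.
- tip_box: White and green pipette tip box, 82 by 122 by 51 mm, on the bench beyond the shaker. Origin at the centre of its base. Leave alone.
There are look-alikes about, which are no part of the job. There is more than one size of the plate; the one meant has the size given above.

How it is judged:
By the outcome, as a careful person would: the job done as asked, in the order asked, and still so for the second after the job is handed in, with the robot touching nothing.
It also fails if it takes over 58 s, if anything falls off the work surface, if the arm or the gripper's body presses on something with over 40 N, if the wrist force passes 120 N, or if a joint passes its speed limit or range.

## Working session

There is one attempt and no reset: what is moved stays moved. The work goes in short steps, Python scripts to look and compute and a tool call to move; the robot and the scene stay as the last step left them, time stands still between calls to the robot, and variables do not carry over. Pictures are saved under pics/ and viewed, at most 10 in all, crops included, and the job is handed in when it is done.

Besides the shell and the picture viewer there is one more tool, called by a JSON object that holds its "api" and its "payload", one argument or row to a line. jog_arm: Moves the arm, as the interface text tells. Scaled input: -1 to 1 covers 0.15 m each way for a shift and 2 pi rad each way for a turn. Its arguments: {"type":"object","properties":{"plan":{"type":"array","items":{"type":"object","properties":{"offset":{"type":"array","items":{"type":"number","minimum":-1,"maximum":1}},"twist":{"type":"array","items":{"type":"number","minimum":-1,"maximum":1}},"fingers":{"type":"number"}}}},"newtons":{"type":"number"}},"required":["plan"]}

```bash
mkdir -p pics
cat > h.py <<'E'
import numpy as np, cv2
from scipy.spatial.transform import Rotation as R
from cell import *
def cam(n):
    c=calibration(n); f=200/np.tan(np.radians(c['fov_y'])/2)
    a=np.array(c['attitude'],float)
    M=a if a.shape==(3,3) else (R.from_rotvec(a).as_matrix() if a.size==3 else R.from_quat(a).as_matrix())
    return c,f,M
def ray(n,px):  # px=(col,row)
    c,f,M=cam(n); d=np.array([(px[0]-c['cx'])/f,(px[1]-c['cy'])/f]); s=d.copy()
    for _ in range(30): s=d/(1+c['k1']*(s@s))
    return np.array(c['position']),M@np.r_[s,1]
def at_z(n,px,z):
    p,d=ray(n,px); return p+d*(z-p[2])/d[2]
def proj(n,P):
    c,f,M=cam(n); q=(np.atleast_2d(P)-np.array(c['position']))@M; s=q[:,:2]/q[:,2:]
    s=s*(1+c['k1']*(s**2).sum(1,keepdims=True)); return s*f+[c['cx'],c['cy']]
def save(n,name): 
    im=get_image(n); cv2.imwrite('pics/'+name,im[:,:,::-1]); return im
E
python3 - <<'E'
from h import *
for n in('scene','top'):
    save(n,n+'0.png'); print(n,calibration(n))
    for t in('shaker','platform_end','bar_hinge','bar_knob','plate','plate_lead','plate_trail','jar_a'):
        print(t,[(np.round([d['at'][1]*640,d['at'][0]*400],1).tolist(),round(d['conf'],2)) for d in landmark_of(t,n)])
print(observe())
E
```

```text
scene {'fov_y': 57.515681490741514, 'cx': 319.10743739246965, 'cy': 194.46061870602918, 'k1': -0.054430773719342955, 'position': array([1.03937047, 0.59191654, 0.88996962]), 'attitude': array([-0.85986053, -2.56388693,  1.06136525])}
shaker [([300.8, 205.8], 0.68)]
platform_end [([332.1, 223.6], 0.84)]
bar_hinge [([354.5, 207.8], 0.83)]
bar_knob [([322.4, 232.3], 0.55)]
plate [([232.3, 232.8], 0.92), ([349.7, 151.8], 0.73), ([304.9, 188.2], 0.6)]
plate_lead [([312.0, 196.8], 0.84), ([330.3, 148.1], 0.8), ([241.2, 224.9], 0.66)]
plate_trail [([214.0, 236.9], 0.86), ([374.3, 152.7], 0.81), ([293.4, 175.1], 0.8)]
jar_a [([261.1, 164.2], 0.85), ([291.1, 156.3], 0.59), ([257.2, 257.9], 0.59)]
top {'fov_y': 42.36008336046146, 'cx': 326.9697775334871, 'cy': 194.6124483355551, 'k1': 0.0312903634063239, 'position': array([ 0.46003835, -0.03095164,  1.51825609]), 'attitude': array([-2.17258667,  2.196923  , -0.0666874 ])}
shaker []
platform_end [([295.1, 174.4], 0.93)]
bar_hinge [([292.1, 205.5], 0.87), ([276.4, 152.4], 0.63)]
bar_knob [([276.8, 150.4], 0.71)]
plate [([354.1, 180.5], 0.74), ([
[... 283 characters left out ...]
 0.61)]
{'clock': 0.9, 'joints': array([ 1.07937632,  0.43447985,  0.02500719,  1.57322293, -0.01163715,
        1.13400249, -0.07510533]), 'dq': array([-0.0003189 ,  0.00051026,  0.00064529, -0.0011565 ,  0.00042712,
       -0.00160989,  0.00073228]), 'joint_efforts': array([ 1.71682135e-03, -6.67648959e+01,  9.84993763e-01, -3.14803684e+01,
       -6.06209342e-02,  3.26148304e-02, -4.33793264e-05]), 'position': array([ 0.23691678, -0.57835515,  0.24374555]), 'ee_rot': array([3.08241908e+00, 6.06738248e-01, 4.25660377e-05]), 'force': array([-0.21552329,  0.0509285 , -0.2146904 ]), 'ft_torque': array([ 0.00958179, -0.04862404,  0.04870178]), 'gripper_force': 0.0, 'width': 1.0006296652926623}
```

Run:
```python
from h import *
im=cv2.imread('pics/top0.png'); c=im[60:340,230:450]
cv2.imwrite('pics/topc.png',cv2.resize(c,(471,600),interpolation=cv2.INTER_CUBIC))
for nm,n,z,pts in[('top','top',None,[('end',295.1,174.4,.1),('hinge',292.1,205.5,.109),('knob',276.8,150.4,.14),('plate',354.1,180.5,.1),('lead',327,180.8,.104),('trail',377.9,184.7,.104)]),
 ('scene','scene',None,[('end',332.1,223.6,.1),('hinge',354.5,207.8,.109),('knob',322.4,232.3,.14),('plate',304.9,188.2,.1),('lead',312,196.8,.104),('trail',293.4,175.1,.104)])]:
    for l,u,v,zz in pts: print(n,l,at_z(n,(u,v),zz).round(4))
```

```text
top end [0.6117 0.0639 0.1   ]
top hinge [0.5254 0.0721 0.109 ]
top knob [0.6729 0.11   0.14  ]
top plate [ 0.5929 -0.0987  0.1   ]
top lead [ 0.5926 -0.024   0.104 ]
top trail [ 0.5802 -0.1637  0.104 ]
scene end [0.6119 0.076  0.1   ]
scene hinge [0.5275 0.0742 0.109 ]
scene knob [0.6725 0.1101 0.14  ]
scene plate [ 0.5899 -0.0882  0.1   ]
scene lead [ 0.5967 -0.0413  0.104 ]
scene trail [ 0.5866 -0.1565  0.104 ]
```

View pics/scene0.png

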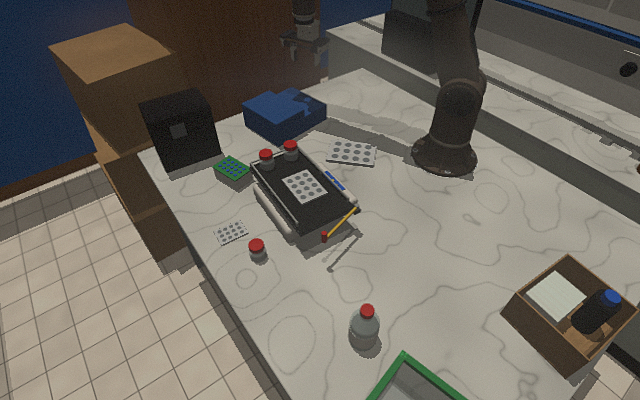

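View pics/topc.png

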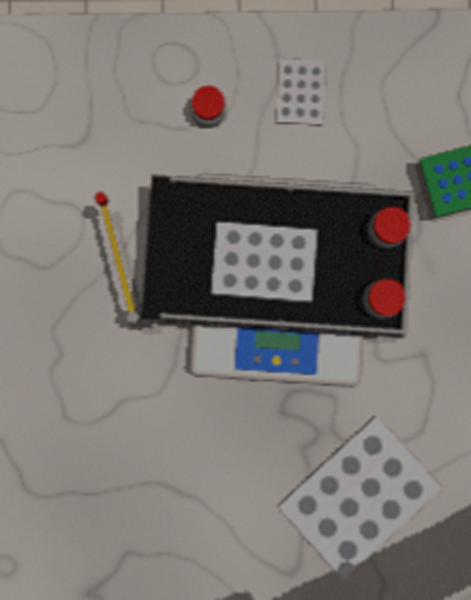

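The top crop shows three plates, in full-picture pixels:
- (354,181), on the black platform
- (371,105), small, on the bench
- (396,293), large, on the bench

The one on the platform fits the description, and I'll check its size. The bar's knob is at (277,151) and its hinge at (292,206), so it is slightly open. Jars a and b stand at the -y end.

Run:
```python
from h import *
im=cv2.imread('pics/top0.png'); g=cv2.cvtColor(im,cv2.COLOR_BGR2GRAY)
sub=g[160:205,318:386]; m=(cv2.GaussianBlur(sub,(0,0),.7)>95).astype(np.uint8)
m=cv2.morphologyEx(m,cv2.MORPH_CLOSE,np.ones((7,7)))
cs,_=cv2.findContours(m,cv2.RETR_EXTERNAL,cv2.CHAIN_APPROX_NONE); c=max(cs,key=cv2.contourArea)
P=np.array([at_z('top',p[0]+[318,160],.108)[:2] for p in c])
r=cv2.minAreaRect((P*1000).astype(np.float32)); print('plate',r,'\n',cv2.boxPoints(r).round(1))
# platform: dark region
d=((g<45)*255).astype(np.uint8)[135:225,285:430]
d=cv2.morphologyEx(d,cv2.MORPH_OPEN,np.ones((3,3)))
cv2.imwrite('pics/dark.png',d)
for n in('top','scene'):
  for t in ('shaker','bar','bar_knob','jar_a','tip_box'):
    get_image(n)
    for q in look_for(t,n): b=np.array(q['box'])*[640,400,640,400]; print(n,t,b.round(1),round(q['conf'],2))
# predicted shaker overlay, for hypothesised pose
def fit():
    from scipy.optimize import least_squares
    # crop corners of platform top (est)
    s=471/220
    px=np.array([[152,176],[409,196],[404,335]])/s+[230,60]
    W=np.array([at_z('top',p,z)[:2] for p,z in zip(px,[.1,.119,.119])]); print(W)
fit()
big=cv2.resize(im[130:230,260:420],None,fx=5,fy=5,interpolation=cv2.INTER_CUBIC); cv2.imwrite('pics/big.png',big)
```

```text
plate ((589.3267211914062, -95.29105377197266), (128.71278381347656, 91.47644805908203), 84.57849884033203) 
 [[ 537.7 -155. ]
 [ 628.8 -163.7]
 [ 640.9  -35.5]
 [ 549.9  -26.9]]
top shaker [274.8 141.6 150.2 100.3] 0.75
top bar [273.4 147.7  22.8  61.4] 0.63
top bar_knob [274.8 154.3  21.1  58.3] 0.46
top jar_a [400.5 194.6  20.4  14.8] 0.82
top jar_a [403.6 155.9  16.5  22.1] 0.53
top jar_a [316.7  98.5  17.5  22.6] 0.49
top tip_box [427.  119.5  50.6  44.7] 0.56
scene shaker [248.8 145.2 109.7  97. ] 0.85
scene shaker [282.2 139.8  17.7  22.7] 0.43
scene bar [322.1 203.2  36.9  39.8] 0.72
scene jar_a [283.7 136.7  17.2  25.4] 0.82
scene jar_a [256.2 145.8  19.1  27.6] 0.78
scene jar_a [249.4 237.5  20.4  25.5] 0.54
scene tip_box [209.9 153.4  41.7  36.1] 0.93
[[ 0.70117627  0.04693134]
 [ 0.66821595 -0.28126095]
 [ 0.49144357 -0.27093179]]
```

View pics/big.png

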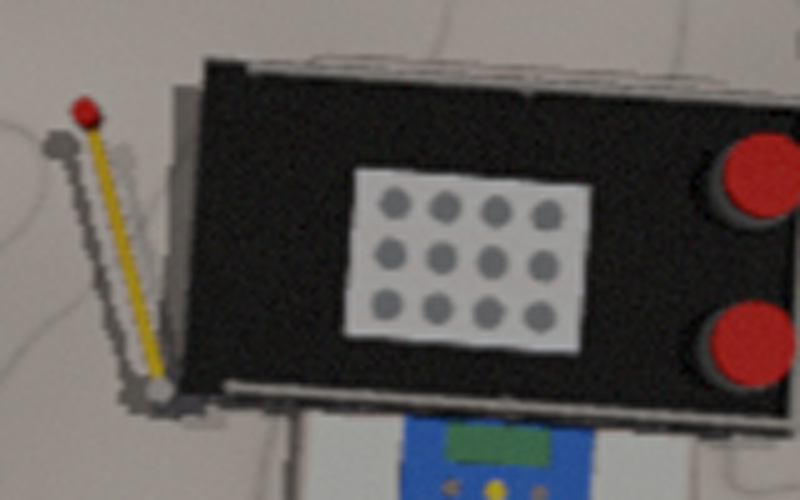

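Run:
```python
from h import *
w=lambda u,v,z: at_z('top',(260+u/5-.0,130+v/5),z)[:2]
C=[w(207,60,.1),w(185,393,.1)]; print('corners',np.round(C,4),np.linalg.norm(C[0]-C[1]), 'mid',(C[0]+C[1])/2)
for a,b in(((250,68),(800,101)),((225,385),(790,421))):
    A,B=w(*a,.119),w(*b,.119); d=A-B; print('rail',A.round(4),B.round(4),np.degrees(np.arctan2(-d[0],d[1])))
e=C[0]-C[1]; print('end yaw',np.degrees(np.arctan2(e[1],e[0])))
h=w(160,388,.118);k=w(86,112,.14);d=k-h; print('hinge',h,'knob',k,np.linalg.norm(d),np.degrees(np.arctan2(d[1],d[0])))
# model check
for yaw in(-5,-4.5,-4,-3.5):
    y=np.radians(yaw); Rm=np.array([[np.cos(y),-np.sin(y)],[np.sin(y),np.cos(y)]]); pe=(C[0]+C[1])/2
    print(yaw,'hinge pred',pe+Rm@[-.092,.009],'-y corners', [ (p*5-np.array([1300,650])).round(0).tolist() for p in proj('top',[np.r_[pe+Rm@[s*.088,-.335],.119] for s in(1,-1)])])
```

```text
corners [[0.7017 0.0458]
 [0.5172 0.0593]] 0.18508556110402966 mid [0.60944985 0.05257754]
rail [0.6938 0.0213] [ 0.672  -0.2785] -4.170345104194191
rail [0.5205 0.0364] [ 0.4976 -0.2692] -4.281200131061149
end yaw -4.192610045929798
hinge [0.51929897 0.07175437] knob [0.66745199 0.10899607] 0.15276210397238632 14.110272999185733
-5 hinge pred [0.51858434 0.06956162] -y corners [[819.0, 108.0], [798.0, 430.0]]
-4.5 hinge pred [0.51843959 0.06876803] -y corners [[818.0, 103.0], [800.0, 425.0]]
-4 hinge pred [0.51830177 0.06797321] -y corners [[817.0, 97.0], [802.0, 420.0]]
-3.5 hinge pred [0.51817089 0.06717722] -y corners [[816.0, 92.0], [803.0, 414.0]]
```

Platform plate measures 128.7 × 91.5 mm, so it is the one meant. Shaker yaw is about -4.2° and the bar stands at about 0.32 rad. Moving the closed fingers to behind the knob.

{"api": "jog_arm", "payload": {
  "plan": [
    {"offset": [0.4, -0.25, 0], "twist": [0, 0, -0.029], "fingers": -1},
    {"offset": [0.7, -0.5, 0], "twist": [0, 0, -0.058], "fingers": -1},
    {"offset": [1, -0.667, 0], "twist": [0, 0, -0.087], "fingers": -1},
    {"offset": [1, -0.667, 0], "twist": [0, 0, -0.116], "fingers": -1},
    {"offset": [1, -0.667, 0], "twist": [0, 0, -0.145], "fingers": -1},
    {"offset": [1, -0.667, 0], "twist": [0, 0, -0.174], "fingers": -1},
    {"offset": [1, -0.667, 0], "twist": [0, 0, -0.2], "fingers": -1},
    {"offset": [1, -0.667, 0], "twist": [0, 0, -0.22], "fingers": -1},
    {"offset": [1, -0.667, 0], "twist": [0, 0, -0.22], "fingers": -1},
    {"offset": [1, -0.667, 0], "twist": [0, 0, -0.22], "fingers": -1}
  ]
}}

```text
clock: 3.15
position: [0.3378, -0.429, 0.2438]
ee_rot: [1.992, 2.429, -0.0]
force: [-0.2, -0.4, -0.3]
width: 0.009
gripper_force: 0.0
```

{"api": "jog_arm", "payload": {
  "plan": [
    {"offset": [0.25, 0.25, 0], "twist": [0, 0, 0], "fingers": -1},
    {"offset": [0.5, 0.5, 0], "twist": [0, 0, 0], "fingers": -1},
    {"offset": [0.75, 0.75, 0], "twist": [0, 0, 0], "fingers": -1},
    {"offset": [0.98, 1, 0], "twist": [0, 0, 0], "fingers": -1},
    {"offset": [0.98, 1, 0], "twist": [0, 0, 0], "fingers": -1}
  ]
}}

```text
clock: 3.78
position: [0.4582, -0.2507, 0.2441]
ee_rot: [1.982, 2.437, 0.003]
force: [-1.0, 0.1, 0.2]
width: 0.005
gripper_force: 0.0
```

{"api": "jog_arm", "payload": {
  "plan": [
    {"offset": [0.25, 0.25, 0], "twist": [0, 0, 0], "fingers": -1},
    {"offset": [0.5, 0.5, 0], "twist": [0, 0, 0], "fingers": -1},
    {"offset": [0.75, 0.75, 0], "twist": [0, 0, 0], "fingers": -1},
    {"offset": [0.98, 1, 0], "twist": [0, 0, 0], "fingers": -1},
    {"offset": [0.98, 1, 0], "twist": [0, 0, 0], "fingers": -1}
  ]
}}

```text
clock: 4.4
position: [0.5749, -0.0772, 0.2436]
ee_rot: [-1.983, -2.436, -0.003]
force: [0.4, -0.2, -0.2]
width: 0.009
gripper_force: 0.0
```

{"api": "jog_arm", "payload": {
  "plan": [
    {"offset": [0.25, 0.25, 0], "twist": [0, 0, -0.027], "fingers": -1},
    {"offset": [0.5, 0.5, 0], "twist": [0, 0, -0.054], "fingers": -1},
    {"offset": [0.75, 0.75, 0], "twist": [0, 0, -0.081], "fingers": -1},
    {"offset": [0.98, 1, 0], "twist": [0, 0, -0.107], "fingers": -1},
    {"offset": [0.98, 1, 0], "twist": [0, 0, -0.107], "fingers": -1},
    {"offset": [0.98, 1, 0], "twist": [0, 0, -0.107], "fingers": -1}
  ]
}}

```text
clock: 5.15
position: [0.691, 0.0908, 0.2431]
ee_rot: [-1.079, -2.95, 0.003]
force: [-0.5, -1.0, 0.2]
width: 0.004
gripper_force: 0.0
```

{"api": "jog_arm", "payload": {
  "plan": [
    {"offset": [0, 0, 0.3], "twist": [0, 0, 0], "fingers": -1},
    {"offset": [0, 0, 0.55], "twist": [0, 0, 0], "fingers": -1},
    {"offset": [0, 0, 0.69], "twist": [0, 0, 0], "fingers": -1},
    {"offset": [0, 0, 0.69], "twist": [0, 0, 0], "fingers": -1}
  ]
}}

```text
clock: 5.65
position: [0.6904, 0.0909, 0.1392]
ee_rot: [-1.077, -2.949, 0.003]
force: [0.8, -0.7, 0.5]
width: 0.002
gripper_force: 0.0
```

Run:
```python
from h import *
s=observe();p=np.array(s['position']);M=R.from_rotvec(s['ee_rot']).as_matrix();print(p,s['force'])
n=M[:2,0]; H=np.array([.519,.071])
for th in list(range(14,92,6))+[90.5]:
    t=H+.155*np.array([np.cos(np.radians(th)),np.sin(np.radians(th))])-.0175*n
    print(th,(M[:2,:2].T@(t-p[:2])/.15).round(3),t.round(3))
im=save('scene','s1.png'); cv2.imwrite('pics/s1c.png',cv2.resize(cv2.imread('pics/s1.png')[150:290,220:420],None,fx=4,fy=4,interpolation=cv2.INTER_CUBIC))
```

```text
[0.69037617 0.0909455  0.13917558] [ 0.75011744 -0.65248569  0.5238375 ]
14 [ 0.066 -0.001] [0.683 0.097]
20 [0.157 0.058] [0.678 0.113]
26 [0.253 0.107] [0.672 0.128]
32 [0.354 0.145] [0.664 0.142]
38 [0.459 0.173] [0.655 0.155]
44 [0.565 0.19 ] [0.644 0.167]
50 [0.673 0.195] [0.632 0.178]
56 [0.781 0.189] [0.619 0.188]
62 [0.888 0.172] [0.605 0.197]
68 [0.993 0.144] [0.59  0.203]
74 [1.094 0.105] [0.575 0.209]
80 [1.19  0.056] [0.559 0.212]
86 [ 1.28  -0.003] [0.543 0.214]
90.5 [ 1.344 -0.054] [0.531 0.215]
```

View pics/s1c.png

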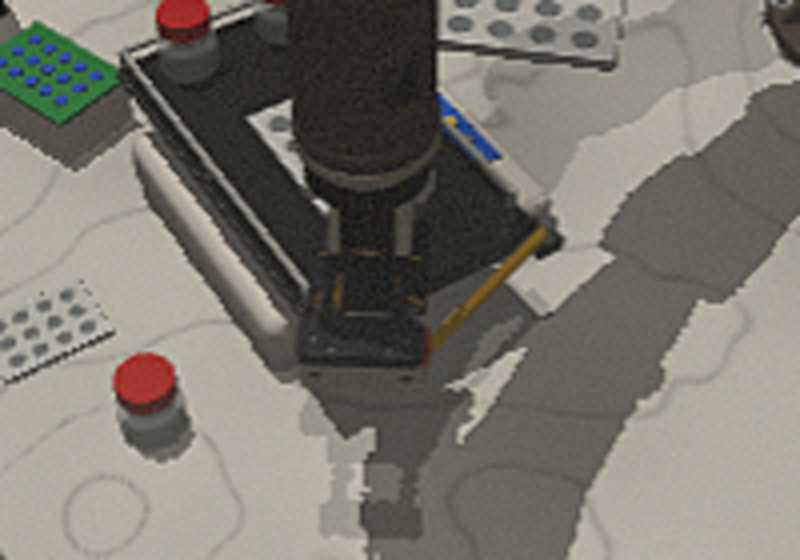

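The crop shows the closed fingers just inboard of the knob, which is at crop (428,345), full picture (327,236). Sweeping outwards now.

{"api": "jog_arm", "payload": {
  "plan": [
    {"offset": [0.066, 0, 0], "twist": [0, 0, 0], "fingers": -1},
    {"offset": [0.11, 0.03, 0], "twist": [0, 0, 0], "fingers": -1},
    {"offset": [0.157, 0.058, 0], "twist": [0, 0, 0], "fingers": -1},
    {"offset": [0.205, 0.083, 0], "twist": [0, 0, 0], "fingers": -1},
    {"offset": [0.253, 0.107, 0], "twist": [0, 0, 0], "fingers": -1},
    {"offset": [0.303, 0.127, 0], "twist": [0, 0, 0], "fingers": -1},
    {"offset": [0.354, 0.145, 0], "twist": [0, 0, 0], "fingers": -1},
    {"offset": [0.406, 0.16, 0], "twist": [0, 0, 0], "fingers": -1},
    {"offset": [0.459, 0.173, 0], "twist": [0, 0, 0], "fingers": -1},
    {"offset": [0.512, 0.182, 0], "twist": [0, 0, 0], "fingers": -1},
    {"offset": [0.565, 0.19, 0], "twist": [0, 0, 0], "fingers": -1},
    {"offset": [0.62, 0.194, 0], "twist": [0, 0, 0], "fingers": -1},
    {"offset": [0.673, 0.195, 0], "twist": [0, 0, 0], "fingers": -1},
    {"offset": [0.727, 0.193, 0], "twist": [0, 0, 0], "fingers": -1},
    {"offset": [0.781, 0.189, 0], "twist": [0, 0, 0], "fingers": -1},
    {"offset": [0.835, 0.182, 0], "twist": [0, 0, 0], "fingers": -1},
    {"offset": [0.888, 0.172, 0], "twist": [0, 0, 0], "fingers": -1},
    {"offset": [0.94, 0.16, 0], "twist": [0, 0, 0], "fingers": -1},
    {"offset": [0.993, 0.144, 0], "twist": [0, 0, 0], "fingers": -1},
    {"offset": [0.993, 0.144, 0], "twist": [0, 0, 0], "fingers": -1}
  ]
}}

```text
clock: 8.2
position: [0.5901, 0.2055, 0.1403]
ee_rot: [-1.073, -2.952, 0.0]
force: [-0.2, -0.4, -0.4]
width: 0.002
gripper_force: 0.0
```

{"api": "jog_arm", "payload": {
  "plan": [
    {"offset": [0.05, -0.018, 0], "twist": [0, 0, 0], "fingers": -1},
    {"offset": [0.101, -0.039, 0], "twist": [0, 0, 0], "fingers": -1},
    {"offset": [0.15, -0.062, 0], "twist": [0, 0, 0], "fingers": -1},
    {"offset": [0.197, -0.088, 0], "twist": [0, 0, 0], "fingers": -1},
    {"offset": [0.243, -0.116, 0], "twist": [0, 0, 0], "fingers": -1},
    {"offset": [0.287, -0.147, 0], "twist": [0, 0, 0], "fingers": -1},
    {"offset": [0.32, -0.172, 0], "twist": [0, 0, 0], "fingers": -1},
    {"offset": [0.351, -0.198, 0], "twist": [0, 0, 0], "fingers": -1},
    {"offset": [0.351, -0.198, 0], "twist": [0, 0, 0], "fingers": -1}
  ]
}}

```text
clock: 9.32
position: [0.531, 0.2161, 0.1402]
ee_rot: [-1.074, -2.952, 0.0]
force: [-0.7, 0.2, 0.3]
width: 0.006
gripper_force: 0.0
```

Run:
```python
from h import *
s=observe();print(s['position'],s['force'])
save('top','t2.png'); cv2.imwrite('pics/t2c.png',cv2.resize(cv2.imread('pics/t2.png')[130:230,240:420],None,fx=4,fy=4,interpolation=cv2.INTER_CUBIC))
get_image('scene')
for n,z in(('top',.14),('scene',.14)):
    print(n,[(at_z(n,(d['at'][1]*640,d['at'][0]*400),z).round(3),round(d['conf'],2)) for d in landmark_of('bar_knob',n)])
```

```text
[0.53102332 0.2161064  0.14024285] [-0.71963044  0.20524705  0.30455852]
top []
scene []
```

View pics/t2c.png

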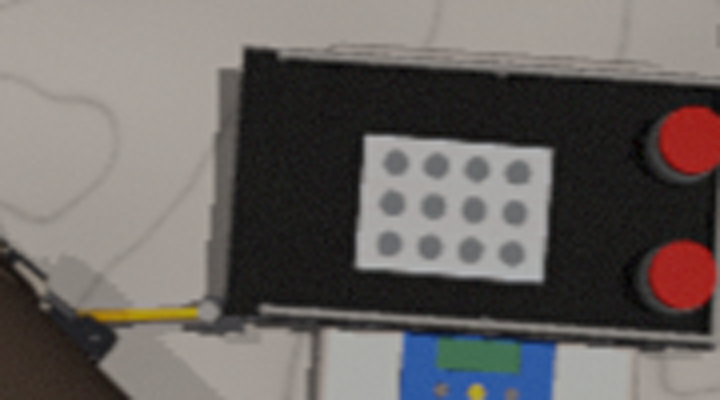

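The bar now runs left from its hinge, crop (208,310) to (80,318), roughly 97° from closed and near the stop. Backing off and checking.

{"api": "jog_arm", "payload": {
  "plan": [
    {"offset": [-0.1, 0, 0], "twist": [0, 0, 0], "fingers": -1},
    {"offset": [-0.2, 0, 0], "twist": [0, 0, 0], "fingers": -1},
    {"offset": [-0.5, 0, -0.35], "twist": [0, 0, 0.025], "fingers": -1},
    {"offset": [-0.9, 0, -0.7], "twist": [0, 0, 0.05], "fingers": -0.13},
    {"offset": [-1, -0.3, -0.7], "twist": [0, 0, 0.075], "fingers": -0.13},
    {"offset": [-1, -0.6, -0.7], "twist": [0, 0, 0.1], "fingers": -0.13},
    {"offset": [-1, -0.8, -0.7], "twist": [0, 0, 0.125], "fingers": -0.13},
    {"offset": [-1, -1, -0.7], "twist": [0, 0, 0.15], "fingers": -0.13},
    {"offset": [-1, -1, -0.7], "twist": [0, 0, 0.15], "fingers": -0.13}
  ]
}}

```text
clock: 10.65
position: [0.5495, 0.0014, 0.2454]
ee_rot: [2.303, 2.135, -0.002]
force: [0.2, 0.3, 0.3]
width: 0.436
gripper_force: 0.0
```

Run:
```python
from h import *
s=observe();p=np.array(s['position']);M=R.from_rotvec(s['ee_rot']).as_matrix();print(p,s['width'],'xyaw',np.degrees(np.arctan2(M[1,0],M[0,0])))
im=save('top','t3.png')[:,:,::-1]; hsv=cv2.cvtColor(np.ascontiguousarray(im),cv2.COLOR_BGR2HSV)[130:240,230:310]
y=(hsv[...,0]>18)&(hsv[...,0]<35)&(hsv[...,1]>140)&(hsv[...,2]>90)
v,u=np.nonzero(y); P=np.array([at_z('top',(a+230,b+130),.114)[:2] for a,b in zip(u,v)])
if len(P)>5:
    d=cv2.fitLine(P.astype(np.float32),cv2.DIST_L2,0,1e-3,1e-3).ravel(); print(len(P),'bar yaw',np.degrees(np.arctan2(d[1],d[0])),P.min(0),P.max(0))
r=((hsv[...,0]<8)|(hsv[...,0]>172))&(hsv[...,1]>150); v,u=np.nonzero(r); print('red',len(u), at_z('top',(u.mean()+230,v.mean()+130),.14) if len(u) else '')
yaw=np.radians(-4.2); sx=np.array([np.cos(yaw),np.sin(yaw)]); sy=np.array([-np.sin(yaw),np.cos(yaw)])
trail=np.array([.5893,-.0953])-.0643*np.array([.094,.9955])
for gap in(.03,.025): t=trail-gap*sy; print('trail',trail,'target',t,'toolΔ/.15',M[:2,:2].T@(t-p[:2])/.15)
get_image('scene')
for n in('top','scene'): print('jars',[(at_z(n,(d['at'][1]*640,d['at'][0]*400),.1).round(3),round(d['conf'],2)) for d in landmark_of('jar_a',n)])
for u,v in((765,175),(753,344)): print('cap',at_z('top',(260+u/5,130+v/5),.158))
```

```text
[0.54948884 0.00139543 0.24542189] 0.43586902057071664 xyaw 85.68644989955862
137 bar yaw -88.77968 [0.51401368 0.08293007] [0.52184341 0.21902899]
red 26 [0.51599263 0.22630735 0.14      ]
trail [ 0.5832558  -0.15931065] target [ 0.58105865 -0.18923008] toolΔ/.15 [-1.25140485  0.30545474]
trail [ 0.5832558  -0.15931065] target [ 0.58142485 -0.18424351] toolΔ/.15 [-1.21807164  0.30538868]
jars [(array([ 0.536, -0.243,  0.1  ]), 0.77), (array([ 0.792, -0.02 ,  0.1  ]), 0.75), (array([ 0.632, -0.251,  0.1  ]), 0.68)]
jars [(array([0.841, 0.044, 0.1  ]), 0.88), (array([ 0.635, -0.256,  0.1  ]), 0.85), (array([ 0.528, -0.25 ,  0.1  ]), 0.57)]
cap [ 0.62683497 -0.25227764  0.158     ]
cap [ 0.53733106 -0.24402144  0.158     ]
```

Bar is at about 1.665 rad (95°), with its knob at (0.516, 0.226). It stands open. Next, descend between the plate and the jars, where the gap is about 64 mm.

{"api": "jog_arm", "payload": {
  "plan": [
    {"offset": [-0.35, 0.1, 0], "twist": [0, 0, 0], "fingers": -0.13},
    {"offset": [-0.7, 0.2, 0], "twist": [0, 0, 0], "fingers": -0.13},
    {"offset": [-1, 0.305, 0], "twist": [0, 0, 0], "fingers": -0.13},
    {"offset": [-1, 0.305, 0], "twist": [0, 0, 0], "fingers": -0.13}
  ]
}}

```text
clock: 11.35
position: [0.5858, -0.1525, 0.2443]
ee_rot: [2.302, 2.136, -0.002]
force: [0.3, 1.3, -0.4]
width: 0.435
gripper_force: 0.0
```

{"api": "jog_arm", "payload": {
  "plan": [
    {"offset": [-0.23, 0, 0], "twist": [0, 0, 0], "fingers": -0.13},
    {"offset": [-0.23, 0, 0.2], "twist": [0, 0, 0], "fingers": -0.13},
    {"offset": [-0.23, 0, 0.4], "twist": [0, 0, 0], "fingers": -0.13},
    {"offset": [-0.23, 0, 0.55], "twist": [0, 0, 0], "fingers": -0.13},
    {"offset": [-0.23, 0, 0.7], "twist": [0, 0, 0], "fingers": -0.13},
    {"offset": [-0.23, 0, 0.7], "twist": [0, 0, 0], "fingers": -0.13}
  ]
}}

```text
clock: 12.1
position: [0.5821, -0.1807, 0.1385]
ee_rot: [-2.293, -2.143, 0.002]
force: [-0.2, -0.1, 1.6]
width: 0.436
gripper_force: 0.0
```

Run:
```python
from h import *
s=observe();print(s['position'],s['force'],s['width'],R.from_rotvec(s['ee_rot']).as_matrix()[:,0].round(4))
save('scene','s4.png'); cv2.imwrite('pics/s4c.png',cv2.resize(cv2.imread('pics/s4.png')[130:260,230:380],None,fx=4.6,fy=4.6,interpolation=cv2.INTER_CUBIC))
```

```text
[ 0.58207554 -0.18068931  0.1385356 ] [-0.23999337 -0.05483181  1.59174637] 0.436436531023227 [0.0673 0.9977 0.0015]
```

View pics/s4c.png

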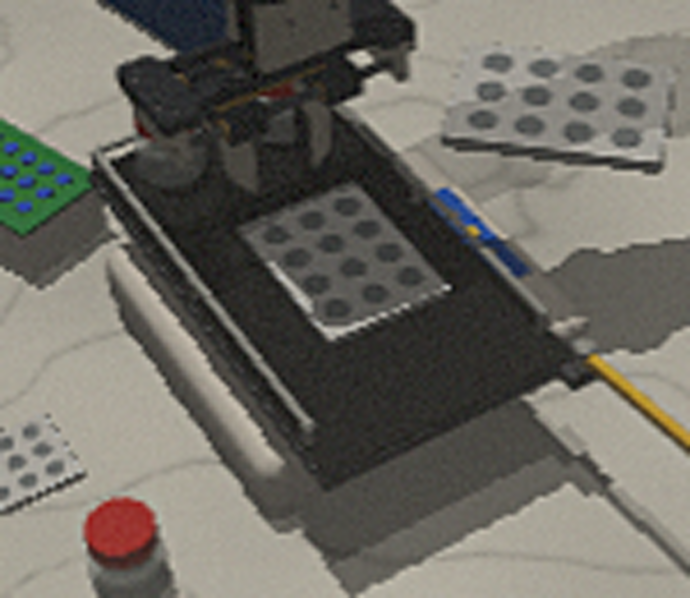

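Both fingertips are between the plate and the jars, at crop (245,185) and (318,160), with clear gaps. Lowering and then pushing slowly.

{"api": "jog_arm", "payload": {
  "plan": [
    {"offset": [0, 0, 0.06], "twist": [0, 0, 0], "fingers": -0.13},
    {"offset": [0, 0, 0.12], "twist": [0, 0, 0], "fingers": -0.13},
    {"offset": [0, 0, 0.12], "twist": [0, 0, 0], "fingers": -0.13},
    {"offset": [0.04, 0, 0.12], "twist": [0, 0, 0], "fingers": -0.13},
    {"offset": [0.07, 0, 0.12], "twist": [0, 0, 0], "fingers": -0.13},
    {"offset": [0.1, 0, 0.12], "twist": [0, 0, 0], "fingers": -0.13},
    {"offset": [0.13, 0, 0.12], "twist": [0, 0, 0], "fingers": -0.13},
    {"offset": [0.17, 0, 0.12], "twist": [0, 0, 0], "fingers": -0.13},
    {"offset": [0.21, 0, 0.12], "twist": [0, 0, 0], "fingers": -0.13},
    {"offset": [0.25, 0, 0.12], "twist": [0, 0, 0], "fingers": -0.13},
    {"offset": [0.29, 0, 0.12], "twist": [0, 0, 0], "fingers": -0.13},
    {"offset": [0.33, 0, 0.12], "twist": [0, 0, 0], "fingers": -0.13},
    {"offset": [0.36, 0, 0.12], "twist": [0, 0, 0], "fingers": -0.13},
    {"offset": [0.38, 0, 0.12], "twist": [0, 0, 0], "fingers": -0.13},
    {"offset": [0.4, 0, 0.12], "twist": [0, 0, 0], "fingers": -0.13},
    {"offset": [0.4, 0, 0.12], "twist": [0, 0, 0], "fingers": -0.13}
  ]
}}

```text
clock: 14.15
position: [0.5869, -0.122, 0.1222]
ee_rot: [-2.297, -2.143, -0.0]
force: [-0.3, -1.4, 0.5]
width: 0.43
gripper_force: 0.5
```

Run:
```python
from h import *
s=observe();print(s['position'],s['force'],s['width'],R.from_rotvec(s['ee_rot']).as_matrix()[:,0].round(4))
save('scene','s5.png'); cv2.imwrite('pics/s5c.png',cv2.resize(cv2.imread('pics/s5.png')[130:260,230:380],None,fx=4.6,fy=4.6,interpolation=cv2.INTER_CUBIC))
```

```text
[ 0.58688542 -0.12203891  0.12215103] [-0.34041105 -1.41873116  0.53271698] 0.43001044971802843 [6.950e-02 9.976e-01 4.000e-04]
```

View pics/s5c.png

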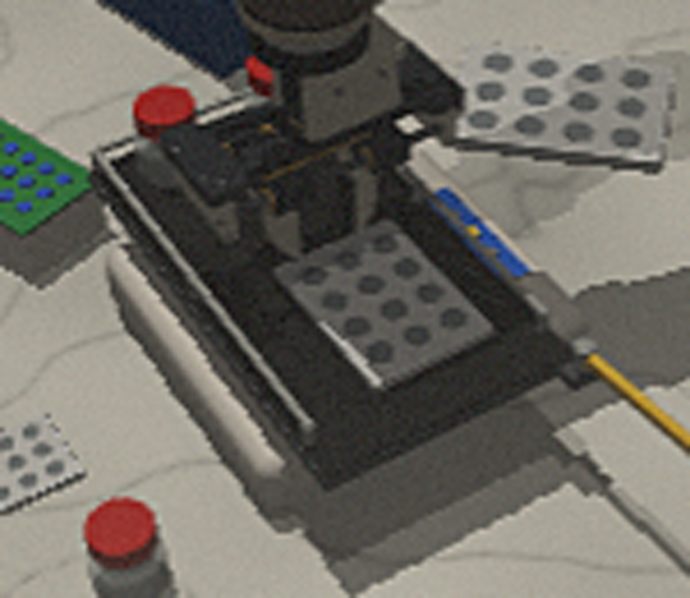

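The plate has moved squarely with both fingers on its trailing edge. Continuing, about 2 mm lower.

{"api": "jog_arm", "payload": {
  "plan": [
    {"offset": [0.03, 0, 0.01], "twist": [0, 0, 0], "fingers": -0.13},
    {"offset": [0.06, 0, 0.012], "twist": [0, 0, 0], "fingers": -0.13},
    {"offset": [0.1, 0, 0.012], "twist": [0, 0, 0], "fingers": -0.13},
    {"offset": [0.14, 0, 0.012], "twist": [0, 0, 0], "fingers": -0.13},
    {"offset": [0.18, 0, 0.012], "twist": [0, 0, 0], "fingers": -0.13},
    {"offset": [0.22, 0, 0.012], "twist": [0, 0, 0], "fingers": -0.13},
    {"offset": [0.26, 0, 0.012], "twist": [0, 0, 0], "fingers": -0.13},
    {"offset": [0.3, 0, 0.012], "twist": [0, 0, 0], "fingers": -0.13},
    {"offset": [0.34, 0, 0.012], "twist": [0, 0, 0], "fingers": -0.13},
    {"offset": [0.37, 0, 0.012], "twist": [0, 0, 0], "fingers": -0.13},
    {"offset": [0.4, 0, 0.012], "twist": [0, 0, 0], "fingers": -0.13},
    {"offset": [0.43, 0, 0.012], "twist": [0, 0, 0], "fingers": -0.13},
    {"offset": [0.45, 0, 0.012], "twist": [0, 0, 0], "fingers": -0.13},
    {"offset": [0.47, 0, 0.012], "twist": [0, 0, 0], "fingers": -0.13},
    {"offset": [0.48, 0, 0.012], "twist": [0, 0, 0], "fingers": -0.13},
    {"offset": [0.48, 0, 0.012], "twist": [0, 0, 0], "fingers": -0.13}
  ]
}}

```text
clock: 16.2
position: [0.592, -0.0505, 0.1205]
ee_rot: [-2.298, -2.143, -0.001]
force: [0.2, 1.1, -0.7]
width: 0.437
gripper_force: 0.0
```

Run:
```python
from h import *
s=observe();p=s['position'];print(p,s['force'])
save('scene','s6.png'); cv2.imwrite('pics/s6c.png',cv2.resize(cv2.imread('pics/s6.png')[160:270,260:400],None,fx=5,fy=5,interpolation=cv2.INTER_CUBIC))
im=save('top','t6.png')
for n in('top','scene'):
  for t in('plate_lead','plate_trail'): print(n,t,[(at_z(n,(d['at'][1]*640,d['at'][0]*400),.104).round(3),round(d['conf'],2)) for d in landmark_of(t,n)])
yaw=np.radians(-4.2); sy=np.array([-np.sin(yaw),np.cos(yaw)]); sx=np.array([sy[1],-sy[0]]); pe=np.array([.6095,.055])
# predicted overhang corners vs picture
for lead in(.025,.03,.035): print(lead,((proj('scene',[np.r_[pe+sy*lead+sx*(-.009+q),.108] for q in(-.046,.046)])-[260,160])*5).round(0).tolist())
print('end',((proj('scene',[np.r_[pe+sx*q,.1] for q in(-.095,.095)])-[260,160])*5).round(0).tolist())
```

```text
[ 0.59200063 -0.05047357  0.12049246] [ 0.2204608   1.13258668 -0.66349617]
top plate_lead [(array([ 0.775, -0.143,  0.104]), 0.98), (array([ 0.349, -0.278,  0.104]), 0.73)]
top plate_trail [(array([ 0.849, -0.148,  0.104]), 0.74)]
scene plate_lead [(array([ 0.819, -0.06 ,  0.104]), 0.76), (array([ 0.404, -0.211,  0.104]), 0.59), (array([0.603, 0.091, 0.104]), 0.58)]
scene plate_trail [(array([ 0.896, -0.078,  0.104]), 0.9), (array([ 0.305, -0.074,  0.104]), 0.8), (array([ 0.585, -0.036,  0.104]), 0.67), (array([ 0.653, -0.036,  0.104]), 0.32)]
0.025 [[445.0, 273.0], [311.0, 340.0]]
0.03 [[450.0, 278.0], [316.0, 346.0]]
0.035 [[456.0, 284.0], [321.0, 352.0]]
end [[474.0, 228.0], [199.0, 364.0]]
```

View pics/s6c.png

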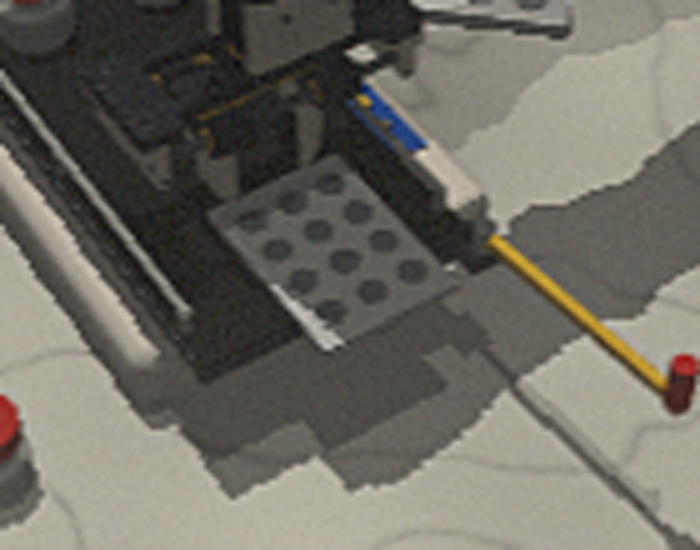

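The plate now overhangs squarely: lead corners at crop (330,348) and (465,278), against a platform top edge from (199,364) to (474,228). The black strip below that edge is the platform's side face. Overhang reads 31–35 mm, so I'll push about 6 mm more, back off and measure from above.

{"api": "jog_arm", "payload": {
  "plan": [
    {"offset": [0.015, 0, 0], "twist": [0, 0, 0], "fingers": -0.13},
    {"offset": [0.03, 0, 0], "twist": [0, 0, 0], "fingers": -0.13},
    {"offset": [0.04, 0, 0], "twist": [0, 0, 0], "fingers": -0.13},
    {"offset": [0.04, 0, 0], "twist": [0, 0, 0], "fingers": -0.13},
    {"offset": [-0.1, 0, 0], "twist": [0, 0, 0], "fingers": -0.13},
    {"offset": [-0.2, 0, 0], "twist": [0, 0, 0], "fingers": -0.13},
    {"offset": [-0.2, 0, -0.3], "twist": [0, 0, 0], "fingers": -0.13},
    {"offset": [-0.3, 0.3, -0.7], "twist": [0, 0, 0], "fingers": -0.13},
    {"offset": [-0.6, 0, -0.8], "twist": [0, 0, 0], "fingers": -0.13},
    {"offset": [-0.9, -0.3, -0.8], "twist": [0, 0, 0], "fingers": -0.13},
    {"offset": [-1, -0.6, -0.8], "twist": [0, 0, 0], "fingers": -0.13},
    {"offset": [-1, -0.6, -0.8], "twist": [0, 0, 0], "fingers": -0.13}
  ]
}}

```text
clock: 18.0
position: [0.4876, -0.1976, 0.2405]
ee_rot: [-2.304, -2.135, 0.004]
force: [1.4, -0.5, -0.4]
width: 0.437
gripper_force: 0.0
```

Run:
```python
from h import *
save('top','t7.png'); im=cv2.imread('pics/t7.png')
cv2.imwrite('pics/t7c.png',cv2.resize(im[130:230,250:410],None,fx=5,fy=5,interpolation=cv2.INTER_CUBIC))
save('scene','s7.png')
for n in('top','scene'):
  for t in('plate_lead','plate_trail'): print(n,t,[(at_z(n,(d['at'][1]*640,d['at'][0]*400),.104).round(3),round(d['conf'],2)) for d in landmark_of(t,n)])
print(observe()['position'])
```

```text
top plate_lead [(array([0.606, 0.101, 0.104]), 0.92), (array([ 0.763, -0.141,  0.104]), 0.68)]
top plate_trail [(array([ 0.589, -0.032,  0.104]), 0.73), (array([ 0.851, -0.145,  0.104]), 0.71), (array([ 0.234, -0.146,  0.104]), 0.66), (array([0.605, 0.051, 0.104]), 0.51)]
scene plate_lead [(array([ 0.401, -0.196,  0.104]), 0.95), (array([0.597, 0.092, 0.104]), 0.74), (array([ 0.821, -0.07 ,  0.104]), 0.56)]
scene plate_trail [(array([ 0.309, -0.076,  0.104]), 0.85), (array([ 0.586, -0.028,  0.104]), 0.83), (array([ 0.628, -0.269,  0.104]), 0.27)]
[ 0.49262955 -0.19354611  0.24032879]
```

View pics/t7c.png

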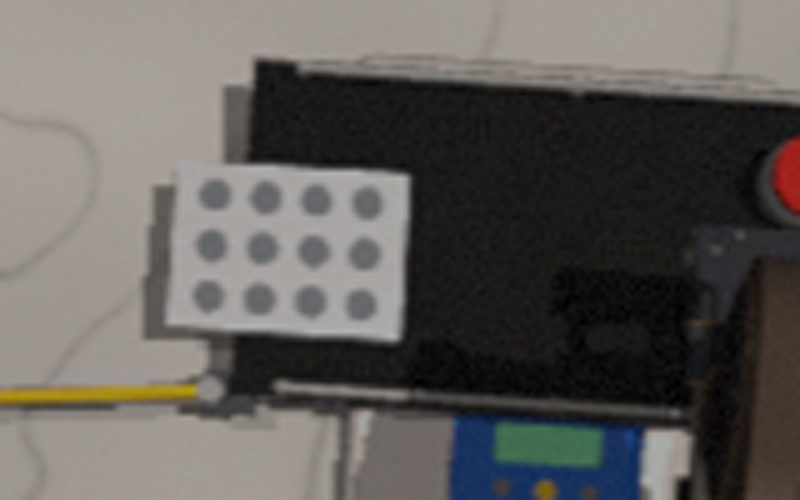

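The top view shows the plate square on the platform. Its lead edge is at crop x≈173 and the platform end at x≈242, with the plate's 128 mm spanning 232 px, so the overhang is about 38 mm. The bar is still open and the arm is clear.

```bash
python3 -c "from cell import *; print(sign_off())"
```

```text
the job is handed in; nothing more can be done
None
```

The job is handed in at about 18 s: the bar stands open at about 1.67 rad (end stop 1.7), the plate was only pushed and overhangs the opened end by about 38 mm, and the arm never went near the jars, bottle or tip box.

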